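Fill the front row of the specimen shelf and close its keeper bar

ROBOT

A 6-joint arm with a two-finger parallel gripper is mounted at the origin on the work surface. World frame = base frame: x ahead of the robot, y to its left, z up, the work surface at z = 0. Lengths are in m, angles in rad, forces in N, time in s.
With the tool pointing down it reaches from about 0.3 to 0.75 m from the base axis. Payload 8.5 kg.
Tool frame: the origin (TCP) lies on the centre line of the jaws, within the pads' length; the fingertips stand 22 mm ahead of it and the grasp point (between the pads) lies 3 mm ahead of it; z points along the fingers, y is the line along which they close (so a half turn about z gives the same grasp; the last joint's range is limited). The gripper opens to 88 mm and grips with 3 to 60 N. Pads are 18 mm wide; open, the fingers measure 123 mm over their backs; the gripper's body (75 mm by 187 mm) begins 45 mm behind the grasp point.
Start: joints at [0.991, 0.381, 1.297, -0, 1.464, -0.215], TCP at [0.196, 0.514, 0.261] pointing down, gripper open.
Joint ranges: [-3.11, 3.11], [-0.89, 2.33], [0.22, 2.48], [-1.42, 4.56], [0.17, 2.85], [-2.88, 2.88]. Speed limits (rad/s): [2.39, 2.39, 3.14, 3.14, 3.14, 3.14].

INTERFACE

Orientations are given as a 3x3 rotation matrix whose columns are the frame's x, y, z axes.
In Python, from plant import manip, grab_frame, get_calibration gives the robot as it stands.
- The arm moves only by the tool jog_arm, never from a script. Its argument "steps" is a list of rows, each an object with "delta_rot": the turn, a rotation vector about the tool's x, y, z in degrees, a list of three; "offset": the shift along the tool's x, y, z in m, a list of three; "jaw": the opening, from 0 (shut) to 1 (fully open). In form: [{"delta_rot": [wx, wy, wz], "offset": [tx, ty, tz], "jaw": jaw}, ...]. A call has 1 to 8 rows; each row is the pose to reach, as a shift and turn from the pose commanded when the call began, along the tool's axes at that moment; what a row does not reach only later rows make up. A row lasts 1/12 s, in which the tool goes at most 41.7 mm and 7.16 degrees, less where a joint would pass 70% of its speed; a pose out of reach is approached as far as the arm can. A call with a gripper value outside its range is refused whole. The fingers move at their own pace and stop on an object; "grip_force" is the grip in N (left out, the last holds). Time passes only in rows, so rows that repeat a pose let the fingers close. It gives the time, the measured TCP pose, the force, the opening and the grip force at its end, in the units of the state.
- manip.sense(): the state, without advancing time (a new reading comes with each control period).
- grab_frame(name): name is "scene" or "top"; returns the picture (384x512x3 uint8, red, green, blue); there is no depth.
- get_calibration(name): a dict with "fx", "fy", "cx", "cy" (pixels), "k1" (the pictures are not rectified: a ray, as slopes to the right and down, at radius r is drawn at 1 + k1 r^2 times it, then the intrinsics apply), "cam_to_world" (4x4, takes a point from camera to world coordinates). Camera axes: x right, y down, z forward; pixel columns grow to the right and rows downward; lengths in m; the calibration is good to about 2 mm. A picture is of the moment at which its call begins. get_calibration takes no time and is no camera call.
- manip.sign_off(): hands the job in; it is judged then, once.
The state is a dict: "time": time; "q": joint angles; "joint_vel": joint speeds; "effort": joint torques, N m; "tool_pos": TCP position; "eef_rot": TCP orientation; "force": force on the tool from outside, world axes, zero at the start; "torque": the same for the moment, N m; "width": finger opening in m; "grip_force": force on a finger pad.
Only numpy, scipy, OpenCV 4.12 (cv2) and the standard library are available. Lean on these libraries where they do the work, as an engineer would, in place of code of your own. Each camera call takes 0.05 s, during which the arm holds its last target. There are 200 camera calls.

TASK

Set the three rectangular steel specimens from the bench down on the low shelf, without dropping or tipping them, as a neat front row, studs up, one centred in each empty ruled field, side by side and square like the ones behind them. Then swing the keeper bar closed across the front until its end rests fully in the catch. Leave the round specimen, the back row and the pots where they are.

Things in the scene. Friction and masses are not known exactly. Their poses are not given: they have to be found in the camera images.
- plate_a: One of the three rectangular specimens lying loose on the bench: a rusted steel plate, 72 (its x) x 52 (its y) x 8 thick, with an upright round stud at its centre: diameter 14, top 52 above the underside; round nut of diameter 23 at the stud's foot, from 8 to 15 above the underside. About 0.27 kg. Origin: centre of the underside; z up along the stud. 
- plate_b: Another rectangular specimen from the bench, the same as plate_a: a rusted steel plate, 72 (its x) x 52 (its y) x 8 thick, with an upright round stud at its centre: diameter 14, top 52 above the underside; round nut of diameter 23 at the stud's foot, from 8 to 15 above the underside. About 0.27 kg. Origin: centre of the underside; z up along the stud. 
- plate_c: Another rectangular specimen from the bench, the same as plate_a: a rusted steel plate, 72 (its x) x 52 (its y) x 8 thick, with an upright round stud at its centre: diameter 14, top 52 above the underside; round nut of diameter 23 at the stud's foot, from 8 to 15 above the underside. About 0.27 kg. Origin: centre of the underside; z up along the stud. 
- disc: Round specimen that stays on the bench: rusted disc, diameter 66, 8 thick, with the same stud (diameter 14, top at 52). Origin: centre of the underside.
- shelf: Low white specimen shelf (fixed): board 200 (its x, front to back) x 280 (its y), top surface 50 above the bench, on short feet. Its front is its -x side, towards the robot. Dark lines rule it into two rows of three fields, each 84 (x) x 64 (y). Low rail at the back edge. Origin: under the board's centre, on the bench; x to the back, y along the rows, z up.
- field0 (a point): Centre of the front-row field at the hinge end (-y) of the shelf, on the board's top surface; axes as the shelf's. A specimen sits centred here, its long side (x) along the shelf's x. Empty at the start.
- field1 (a point): Centre of the front-row field at the middle of the shelf, on the board's top surface; axes as the shelf's. A specimen sits centred here, its long side (x) along the shelf's x. Empty at the start.
- field2 (a point): Centre of the front-row field at the catch end (+y) of the shelf, on the board's top surface; axes as the shelf's. A specimen sits centred here, its long side (x) along the shelf's x. Empty at the start.
- back0 (a point): Centre of the back-row field behind field0 (84 further in the shelf's +x), on the board's top surface; axes as the shelf's.
- stored0: A specimen like plate_a already in place in the back row, on back0, loose. It stays there.
- back1 (a point): Centre of the back-row field behind field1 (84 further in the shelf's +x), on the board's top surface; axes as the shelf's.
- stored1: A specimen like plate_a already in place in the back row, on back1, loose. It stays there.
- back2 (a point): Centre of the back-row field behind field2 (84 further in the shelf's +x), on the board's top surface; axes as the shelf's.
- stored2: A specimen like plate_a already in place in the back row, on back2, loose. It stays there.
- keeper (a joint): Angle (rad) of the keeper, a level bar hinged on an upright pin at the shelf's front -y corner. 0 = closed: it lies along the front edge, 55 in front of the front row's centre line, its end in the C-shaped catch at the +y corner, at a hard stop. Grows to 1.3 as it swings out towards the robot (anticlockwise from above). Light friction (0.3 N at the knob) keeps it where it is left.
- keeper_hinge (a point): On the keeper's upright hinge axis (fixed to the shelf), 10 above the board's top; axes as the shelf's. The bar is flat dark steel, 6 thick, 258 long from the hinge axis, from 3 to 17 above the board's top.
- keeper_knob (a point): Top centre of the upright black knob on the keeper bar: a round post of diameter 12, from the bar's top (17 above the board's top) to 55 above it, 160 from the hinge axis. Moves with the bar; its y axis points along the bar, away from the hinge.
- pot_a: Lidded clear plastic pot, diameter 100, 75 high, on the bench at the left; a bystander. Origin: centre of the underside.
- pot_b: Lidded clear plastic pot, diameter 100, 75 high, on the bench at the left; a bystander. Origin: centre of the underside.
There are look-alikes about, which are no part of the job. What is shaped like the plate_c but green is not meant. Leave any purple look-alike of the plate_a alone.

How it is judged:
On the way, in this order (a step that is already met when the one before it is completed fails the run):
1. the three specimens stand released in the front-row fields, the keeper still open (((horizontal distance between plate_a and field0 below 0.008 m and angle between the x axis of plate_a and the x axis of shelf, either way round below 0.14 rad and z of plate_a in the frame of field0 between -0.004 and 0.004 m and angle between plate_a's own z axis and vertical below 0.06 rad and linear speed of plate_a below 0.02 m/s) or (horizontal distance between plate_b and field0 below 0.008 m and angle between the x axis of plate_b and the x axis of shelf, either way round below 0.14 rad and z of plate_b in the frame of field0 between -0.004 and 0.004 m and angle between plate_b's own z axis and vertical below 0.06 rad and linear speed of plate_b below 0.02 m/s) or (horizontal distance between plate_c and field0 below 0.008 m and angle between the x axis of plate_c and the x axis of shelf, either way round below 0.14 rad and z of plate_c in the frame of field0 between -0.004 and 0.004 m and angle between plate_c's own z axis and vertical below 0.06 rad and linear speed of plate_c below 0.02 m/s)) and ((horizontal distance between plate_a and field1 below 0.008 m and angle between the x axis of plate_a and the x axis of shelf, either way round below 0.14 rad and z of plate_a in the frame of field1 between -0.004 and 0.004 m and angle between plate_a's own z axis and vertical below 0.06 rad and linear speed of plate_a below 0.02 m/s) or (horizontal distance between plate_b and field1 below 0.008 m and angle between the x axis of plate_b and the x axis of shelf, either way round below 0.14 rad and z of plate_b in the frame of field1 between -0.004 and 0.004 m and angle between plate_b's own z axis and vertical below 0.06 rad and linear speed of plate_b below 0.02 m/s) or (horizontal distance between plate_c and field1 below 0.008 m and angle between the x axis of plate_c and the x axis of shelf, either way round below 0.14 rad and z of plate_c in the frame of field1 between -0.004 and 0.004 m and angle between plate_c's own z axis and vertical below 0.06 rad and linear speed of plate_c below 0.02 m/s)) and ((horizontal distance between plate_a and field2 below 0.008 m and angle between the x axis of plate_a and the x axis of shelf, either way round below 0.14 rad and z of plate_a in the frame of field2 between -0.004 and 0.004 m and angle between plate_a's own z axis and vertical below 0.06 rad and linear speed of plate_a below 0.02 m/s) or (horizontal distance between plate_b and field2 below 0.008 m and angle between the x axis of plate_b and the x axis of shelf, either way round below 0.14 rad and z of plate_b in the frame of field2 between -0.004 and 0.004 m and angle between plate_b's own z axis and vertical below 0.06 rad and linear speed of plate_b below 0.02 m/s) or (horizontal distance between plate_c and field2 below 0.008 m and angle between the x axis of plate_c and the x axis of shelf, either way round below 0.14 rad and z of plate_c in the frame of field2 between -0.004 and 0.004 m and angle between plate_c's own z axis and vertical below 0.06 rad and linear speed of plate_c below 0.02 m/s)) and contact force between the fingers and plate_a below 0.5 N and contact force between the fingers and plate_b below 0.5 N and contact force between the fingers and plate_c below 0.5 N and value of joint keeper above 0.25 rad), for 0.2 s.
2. the keeper bar is closed into its catch (value of joint keeper below 0.05 rad), for 0.2 s.
At the end, for the whole second after the job is handed in: One rectangular specimen flat in each front field, within 8 mm of its centre, long side within 8 degrees of the shelf's front-to-back (either way round), at rest, released; back-row specimens within 15 mm of their fields' centres; keeper within 0.05 rad of closed, at rest (((horizontal distance between plate_a and field0 below 0.008 m and angle between the x axis of plate_a and the x axis of shelf, either way round below 0.14 rad and z of plate_a in the frame of field0 between -0.004 and 0.004 m and angle between plate_a's own z axis and vertical below 0.06 rad and linear speed of plate_a below 0.02 m/s) or (horizontal distance between plate_b and field0 below 0.008 m and angle between the x axis of plate_b and the x axis of shelf, either way round below 0.14 rad and z of plate_b in the frame of field0 between -0.004 and 0.004 m and angle between plate_b's own z axis and vertical below 0.06 rad and linear speed of plate_b below 0.02 m/s) or (horizontal distance between plate_c and field0 below 0.008 m and angle between the x axis of plate_c and the x axis of shelf, either way round below 0.14 rad and z of plate_c in the frame of field0 between -0.004 and 0.004 m and angle between plate_c's own z axis and vertical below 0.06 rad and linear speed of plate_c below 0.02 m/s)) and ((horizontal distance between plate_a and field1 below 0.008 m and angle between the x axis of plate_a and the x axis of shelf, either way round below 0.14 rad and z of plate_a in the frame of field1 between -0.004 and 0.004 m and angle between plate_a's own z axis and vertical below 0.06 rad and linear speed of plate_a below 0.02 m/s) or (horizontal distance between plate_b and field1 below 0.008 m and angle between the x axis of plate_b and the x axis of shelf, either way round below 0.14 rad and z of plate_b in the frame of field1 between -0.004 and 0.004 m and angle between plate_b's own z axis and vertical below 0.06 rad and linear speed of plate_b below 0.02 m/s) or (horizontal distance between plate_c and field1 below 0.008 m and angle between the x axis of plate_c and the x axis of shelf, either way round below 0.14 rad and z of plate_c in the frame of field1 between -0.004 and 0.004 m and angle between plate_c's own z axis and vertical below 0.06 rad and linear speed of plate_c below 0.02 m/s)) and ((horizontal distance between plate_a and field2 below 0.008 m and angle between the x axis of plate_a and the x axis of shelf, either way round below 0.14 rad and z of plate_a in the frame of field2 between -0.004 and 0.004 m and angle between plate_a's own z axis and vertical below 0.06 rad and linear speed of plate_a below 0.02 m/s) or (horizontal distance between plate_b and field2 below 0.008 m and angle between the x axis of plate_b and the x axis of shelf, either way round below 0.14 rad and z of plate_b in the frame of field2 between -0.004 and 0.004 m and angle between plate_b's own z axis and vertical below 0.06 rad and linear speed of plate_b below 0.02 m/s) or (horizontal distance between plate_c and field2 below 0.008 m and angle between the x axis of plate_c and the x axis of shelf, either way round below 0.14 rad and z of plate_c in the frame of field2 between -0.004 and 0.004 m and angle between plate_c's own z axis and vertical below 0.06 rad and linear speed of plate_c below 0.02 m/s)) and contact force between the fingers and plate_a below 0.5 N and contact force between the fingers and plate_b below 0.5 N and contact force between the fingers and plate_c below 0.5 N and horizontal distance between stored0 and back0 below 0.015 m and horizontal distance between stored1 and back1 below 0.015 m and horizontal distance between stored2 and back2 below 0.015 m and value of joint keeper below 0.05 rad and velocity of joint keeper below 0.05 rad/s); the robot touches nothing.
It fails at once if a stored specimen is shifted more than 15 mm or the round one or a pot more than 30 mm (distance of any of stored0, stored1, stored2 from where it was at the start of the episode above 0.015 m or distance of any of disc, pot_a, pot_b from where it was at the start of the episode above 0.03 m).
It fails at once if a rectangular specimen is tipped over (more than about 45 degrees) (angle between any of plate_a, plate_b, plate_c's own z axis and vertical above 0.8 rad).
It fails at once if a rectangular specimen is dropped or flung (faster than 0.5 m/s while the fingers do not touch it) ((linear speed of plate_a above 0.5 m/s and contact force between the fingers and plate_a below 0.2 N) or (linear speed of plate_b above 0.5 m/s and contact force between the fingers and plate_b below 0.2 N) or (linear speed of plate_c above 0.5 m/s and contact force between the fingers and plate_c below 0.2 N)).
It also fails if it takes over 72 s, if anything falls off the work surface, if the arm or the gripper's body presses on something with over 40 N, if the wrist force passes 120 N, or if a joint passes its speed limit or range.

## Working session

There is one attempt and no reset: what is moved stays moved. The work goes in short steps, Python scripts to look and compute and a tool call to move; the robot and the scene stay as the last step left them, time stands still between calls to the robot, and variables do not carry over. Pictures are saved under pics/ and viewed, at most 10 in all, crops included, and the job is handed in when it is done.

Besides the shell and the picture viewer there is one more tool, called after "Call:" by a JSON object that holds its "fn" and its "kwargs". jog_arm: Moves the arm, as the interface text tells. Its arguments: {"type":"object","properties":{"steps":{"type":"array","items":{"type":"object","properties":{"delta_rot":{"type":"array","items":{"type":"number"}},"offset":{"type":"array","items":{"type":"number"}},"jaw":{"type":"number"}}}},"grip_force":{"type":"number"}},"required":["steps"]}

```bash
mkdir -p pics; ls
python3 - <<'E'
from plant import manip, grab_frame, get_calibration
import cv2, numpy as np
for n in("scene","top"):
    c=get_calibration(n); print(n,{k:np.round(v,4).tolist() for k,v in c.items()})
    cv2.imwrite(f"pics/{n}0.png",cv2.resize(grab_frame(n)[:,:,::-1],(800,600),interpolation=cv2.INTER_CUBIC))
print(manip.sense())
E
```

```text
pics
scene {'fx': 461.5008, 'fy': 461.5008, 'cx': 240.6331, 'cy': 194.5055, 'k1': 0.0202, 'cam_to_world': [[-0.8443, 0.3913, -0.366, 1.0115], [0.5358, 0.6153, -0.5782, 0.8448], [-0.001, -0.6843, -0.7292, 1.0419], [0.0, 0.0, 0.0, 1.0]]}
top {'fx': 451.127, 'fy': 451.127, 'cx': 253.8898, 'cy': 198.3021, 'k1': -0.0976, 'cam_to_world': [[0.0112, -0.9861, 0.1656, 0.3552], [-0.9996, -0.0154, -0.0242, 0.0963], [0.0264, -0.1652, -0.9859, 1.1858], [0.0, 0.0, 0.0, 1.0]]}
{'time': 0.1, 'q': array([ 9.90686043e-01,  3.81128074e-01,  1.29812035e+00,  2.15128378e-05,
        1.46361316e+00, -2.15305330e-01]), 'joint_vel': array([ 6.93077041e-04, -2.40023137e-03, -2.48564018e-03, -4.58074697e-05,
        9.96413999e-04,  2.21225611e-03]), 'effort': array([ 3.55949938e-03, -4.38656187e+01, -2.24912238e+01,  7.14962580e-02,
        3.41762777e-02, -9.11554889e-05]), 'tool_pos': array([0.19610354, 0.51362526, 0.26022159]), 'eef_rot': array([[-9.34192435e-01,  3.56768812e-01, -7.13410023e-04],
       [ 3.56769406e-01,  9.34191891e-01, -1.04961020e-03],
       [ 2.91993675e-04, -1.23506078e-03, -9.99999195e-01]]), 'force': array([-0.33450692, -0.56592757, -1.05924896]), 'torque': array([-0.02483222, -0.03992969,  0.00774042]), 'grip_force': 0.0, 'width': 0.0881207493579509}
```

View pics/top0.png

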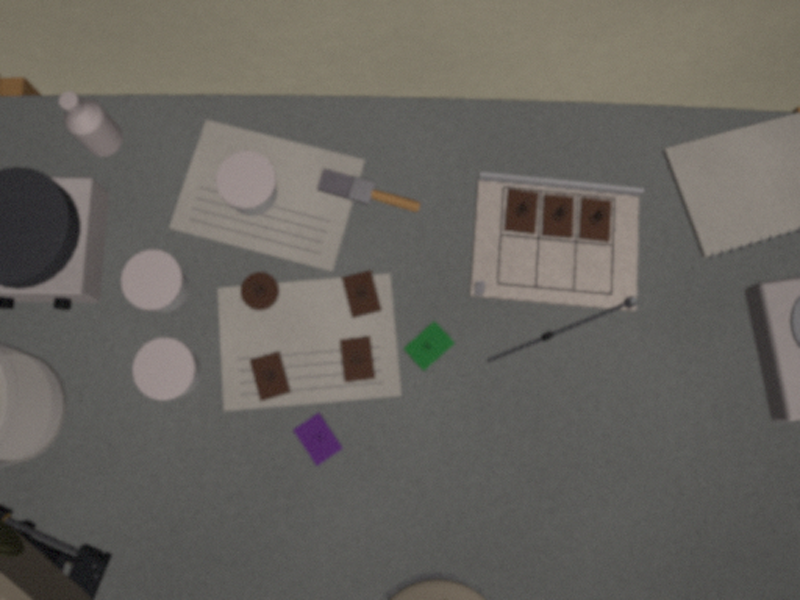

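View pics/scene0.png

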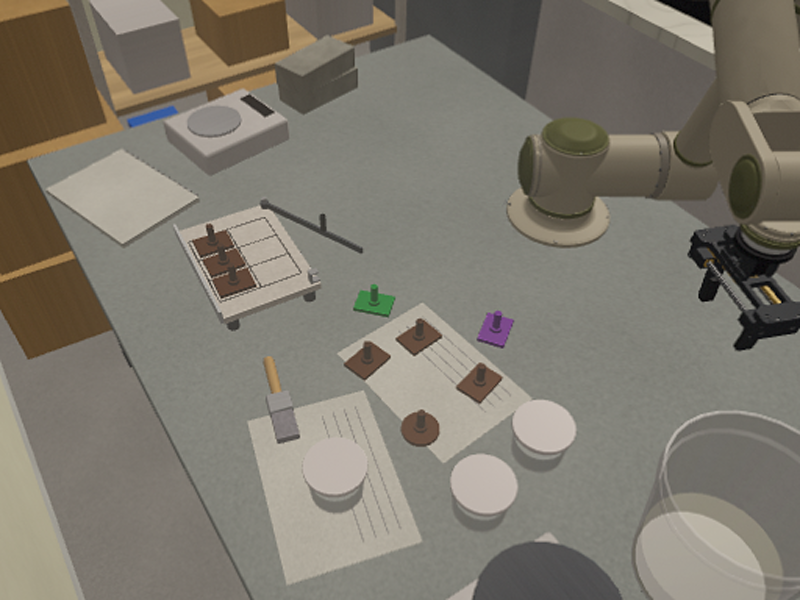

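The top view shows loose plates near (270,375), (357,358) and (362,293), and the disc at (260,291). The stored plates are near (521,210), (558,215) and (596,220). The keeper runs from its hinge at (630,300) past the knob at (547,336) to its end at (488,360). The scene view agrees. The green and purple look-alikes are separate.

```bash
cat > h.py <<'E'
from plant import manip, grab_frame, get_calibration
import cv2, numpy as np
def onplane(n,uv,z):
    c=get_calibration(n);K=np.array([[c['fx'],0,c['cx']],[0,c['fy'],c['cy']],[0,0,1]])
    p=cv2.undistortPoints(np.array(uv,float).reshape(-1,1,2),K,np.array([c['k1'],0,0,0.]))[:,0]
    T=c['cam_to_world'];d=np.c_[p,np.ones(len(p))]@T[:3,:3].T;o=T[:3,3]
    return (o+d*((z-o[2])/d[:,2])[:,None])[:,:2]
def rects(n,img):
    hsv=cv2.cvtColor(img,cv2.COLOR_RGB2HSV)
    m=((hsv[...,0]<14)|(hsv[...,0]>172))&(hsv[...,1]>75)&(hsv[...,2]<135)
    m=cv2.morphologyEx(m.astype(np.uint8)*255,cv2.MORPH_CLOSE,np.ones((3,3),np.uint8))
    out=[]
    for c in cv2.findContours(m,cv2.RETR_EXTERNAL,cv2.CHAIN_APPROX_NONE)[0]:
        if not 120<cv2.contourArea(c)<3000: continue
        uv=c.reshape(-1,2).mean(0)
        p0=onplane(n,[uv],.008)[0]
        z=.056 if p0[1]<-.02 else .006
        P=onplane(n,c.reshape(-1,2),z)
        (cx,cy),(w,h),a=cv2.minAreaRect((P*1000).astype(np.float32))
        if w<h: w,h,a=h,w,a+90
        out.append((np.round(uv),round(cx,1),round(cy,1),round(w),round(h),round((a+90)%180-90,1)))
    return out
E
python3 - <<'E'
from h import *
for n in("top","scene"):
    im=grab_frame(n);cv2.imwrite(f"pics/raw_{n}.png",im[:,:,::-1])
    for r in rects(n,im): print(n,*r)
s=1.5625
print("hinge,knobtop,end",onplane("top",[[630/s,300/s]],.06)*1000,onplane("top",[[547/s,335/s]],.105)*1000,onplane("top",[[488/s,360/s]],.067)*1000)
c=np.array([[481,176],[643,190],[636,309],[471,296]])/s
print("board corners",np.round(onplane("top",c,.05)*1000))
g=np.array([[500,236],[614,242],[612,293],[498,286]])/s
print("front grid corners",np.round(onplane("top",g,.05)*1000))
E
```

```text
top [172. 240.] 439.1 279.0 67 47 17.9
top [228. 230.] 469.9 133.8 67 46 8.1
top [166. 186.] 583.0 303.0 60 56 2.3
top [231. 187.] 581.7 128.5 67 46 15.1
top [381. 140.] 706.8 -264.3 69 48 -5.0
top [357. 138.] 711.4 -201.4 69 48 -1.7
top [333. 135.] 718.3 -138.4 70 49 -7.1
scene [269. 274.] 581.8 303.8 63 62 57.6
scene [307. 244.] 436.9 283.1 72 50 16.1
scene [235. 229.] 580.5 130.7 72 53 18.0
scene [268. 214.] 469.1 133.4 71 57 7.9
scene [147. 174.] 713.3 -164.3 119 72 83.7
scene [136. 155.] 705.7 -262.3 70 50 -4.4
hinge,knobtop,end [[ 566.87847408 -317.76849968]] [[ 500.56994842 -165.5222989 ]] [[464.04672103 -78.19118669]]
board corners [[ 779.  -73.]
 [ 762. -354.]
 [ 554. -331.]
 [ 571.  -54.]]
front grid corners [[ 674. -103.]
 [ 668. -298.]
 [ 580. -291.]
 [ 589.  -99.]]
```

```bash
cat > prof.py <<'E'
from h import *
def proj(n,P):
    c=get_calibration(n);K=np.array([[c['fx'],0,c['cx']],[0,c['fy'],c['cy']],[0,0,1]])
    W=np.linalg.inv(c['cam_to_world'])
    return cv2.projectPoints(P,cv2.Rodrigues(W[:3,:3])[0],W[:3,3],K,np.array([c['k1'],0,0,0.]))[0][:,0]
a=np.radians(-5.2);ex=np.array([np.cos(a),np.sin(a)]);ey=np.array([-ex[1],ex[0]]);F=np.array([.6285,-.1938])
def prof(n,img,lo,hi,mid,axis,half=.02):
    t=np.arange(lo,hi,.0005);s=np.arange(-half,half,.002)+mid
    T,S=np.meshgrid(t,s);A,B=(T,S) if axis==0 else (S,T)
    P=F+A.ravel()[:,None]*ex+B.ravel()[:,None]*ey
    q=proj(n,np.c_[P,np.full(len(P),.05)]).astype(np.float32).reshape(T.shape+(2,))
    v=cv2.remap(cv2.cvtColor(img,cv2.COLOR_RGB2GRAY),q[...,0],q[...,1],cv2.INTER_CUBIC).mean(0)
    w=np.clip(np.percentile(v,60)-6-v,0,None); 
    i=v.argmin();k=slice(max(0,i-8),i+9);return round(float((t[k]*w[k]).sum()/max(w[k].sum(),1e-9)*1000),1),round(float(np.median(v)-v[i]))
E
python3 - <<'E'
from prof import *
for n in("top","scene"):
    im=cv2.imread(f"pics/raw_{n}.png")[:,:,::-1].copy()
    print(n,"front x line (exp -42) at y=-64,0,64",[prof(n,im,-.052,-.032,y,0) for y in(-.064,0,.064)])
    for yy in(-.096,-.032,.032,.096): print("  y line exp",yy,[prof(n,im,yy-.011,yy+.011,x,1,.012) for x in(-.022,.018)])
c=[None]
E
```

```text
top front x line (exp -42) at y=-64,0,64 [(-40.7, 23), (-41.9, 24), (-42.9, 24)]
  y line exp -0.096 [(-98.7, 24), (-98.0, 25)]
  y line exp -0.032 [(-34.5, 24), (-34.0, 20)]
  y line exp 0.032 [(29.7, 27), (30.0, 26)]
  y line exp 0.096 [(93.7, 25), (94.5, 23)]
scene front x line (exp -42) at y=-64,0,64 [(-42.5, 63), (-43.4, 71), (-44.1, 69)]
  y line exp -0.096 [(-95.1, 61), (-94.3, 56)]
  y line exp -0.032 [(-30.8, 57), (-30.1, 51)]
  y line exp 0.032 [(33.1, 66), (33.5, 53)]
  y line exp 0.096 [(96.8, 63), (97.7, 65)]
```

Call:
{"fn": "jog_arm", "kwargs": {"steps": [{"offset":[-0.309,-0.131,0.14],"delta_rot":[0,0,-38],"jaw":0.4},{"offset":[-0.309,-0.131,0.14],"delta_rot":[0,0,-38],"jaw":0.4},{"offset":[-0.309,-0.131,0.14],"delta_rot":[0,0,-38],"jaw":0.4},{"offset":[-0.309,-0.131,0.14],"delta_rot":[0,0,-38],"jaw":0.4},{"offset":[-0.309,-0.131,0.14],"delta_rot":[0,0,-38],"jaw":0.4},{"offset":[-0.309,-0.131,0.14],"delta_rot":[0,0,-38],"jaw":0.4},{"offset":[-0.309,-0.131,0.14],"delta_rot":[0,0,-38],"jaw":0.4},{"offset":[-0.309,-0.131,0.14],"delta_rot":[0,0,-38],"jaw":0.4}], "grip_force": 30}}

```text
time: 0.87
tool_pos: [0.4076, 0.3102, 0.1384]
eef_rot: [[-0.956, -0.295, 0.0], [-0.295, 0.956, 0.0], [-0.0, 0.0, -1.0]]
force: [0.3, -0.0, 0.2]
width: 0.037
grip_force: 0.0
```

```bash
cat > go.py <<'E'
import sys
from h import *
def cur():
    s=manip.sense();R=s['eef_rot'];return s,R,np.degrees(np.arctan2(-R[1,0],-R[0,0]))
if __name__=="__main__":  # go.py x y z yaw (mm, deg)
    s,R,phi=cur();t=np.array([float(v) for v in sys.argv[1:4]])
    d=R.T@(t/1000-s['tool_pos'])
    print("t",round(s['time'],2),"at",np.round(s['tool_pos']*1000,1),"yaw",round(phi,1),"w",round(s['width']*1000,1),"F",np.round(s['force'],1),"q6",round(s['q'][5],2))
    print("offset",np.round(d,4),"rotz",round(-(float(sys.argv[4])-phi),1),"tilt",np.round(R[:2,2],4))
E
python3 go.py 438 281 42 17
```

```text
t 0.87 at [407.6 310.2 138.4] yaw 17.1 w 37.0 F [ 0.3 -0.   0.2] q6 -1.45
offset [-0.0204 -0.0369  0.0964] rotz 0.1 tilt [0.0001 0.0001]
```

Call:
{"fn": "jog_arm", "kwargs": {"steps": [{"offset":[-0.0204,-0.0369,0.045],"jaw":0.4},{"offset":[-0.0204,-0.0369,0.045],"jaw":0.4},{"offset":[-0.0204,-0.0369,0.045],"jaw":0.4},{"offset":[-0.0204,-0.0369,0.045],"jaw":0.4}]}}

```text
validation failed for argument at $.st...
```

```bash
python3 go.py 438 281 42 17
python3 - <<'E'
from h import *
im=grab_frame("scene")
cv2.imwrite("pics/p1.png",cv2.resize(im[200:340,250:430,::-1],None,fx=4,fy=4,interpolation=cv2.INTER_CUBIC))
E
```

```text
t 0.87 at [407.6 310.2 138.4] yaw 17.1 w 37.0 F [ 0.3 -0.   0.2] q6 -1.45
offset [-0.0204 -0.0369  0.0964] rotz 0.1 tilt [0.0001 0.0001]
```

View pics/p1.png

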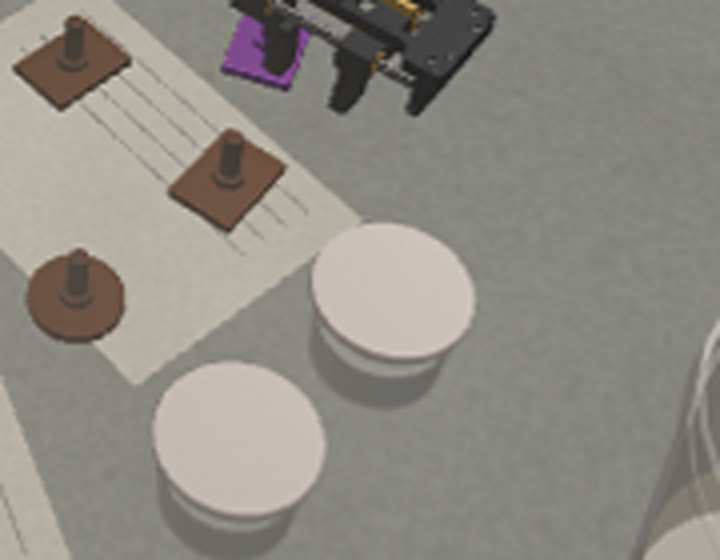

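The crop was taken before the move, because that call was refused. It shows the plate's stud at about (230,155), with the jaws up and to its right. Nothing was disturbed.

Call:
{"fn": "jog_arm", "kwargs": {"steps": [{"offset":[-0.0204,-0.0369,0.045],"delta_rot":[0,0,0],"jaw":0.4},{"offset":[-0.0204,-0.0369,0.045],"delta_rot":[0,0,0],"jaw":0.4},{"offset":[-0.0204,-0.0369,0.045],"delta_rot":[0,0,0],"jaw":0.4},{"offset":[-0.0204,-0.0369,0.045],"delta_rot":[0,0,0],"jaw":0.4}]}}

```text
time: 1.25
tool_pos: [0.4369, 0.2822, 0.0937]
eef_rot: [[-0.956, -0.293, -0.002], [-0.293, 0.956, -0.0], [0.002, 0.0, -1.0]]
force: [-0.6, -0.5, 0.3]
width: 0.0351
grip_force: 0.0
```

```bash
python3 go.py 438 281 42 17
python3 - <<'E'
from h import *
im=grab_frame("scene")
cv2.imwrite("pics/p2.png",cv2.resize(im[190:290,250:380,::-1],None,fx=5,fy=5,interpolation=cv2.INTER_CUBIC))
E
```

```text
t 1.25 at [436.9 282.2  93.7] yaw 17.0 w 35.1 F [-0.6 -0.5  0.3] q6 -1.52
offset [-0.0008 -0.0015  0.0517] rotz 0.0 tilt [-0.0017 -0.0004]
```

View pics/p2.png

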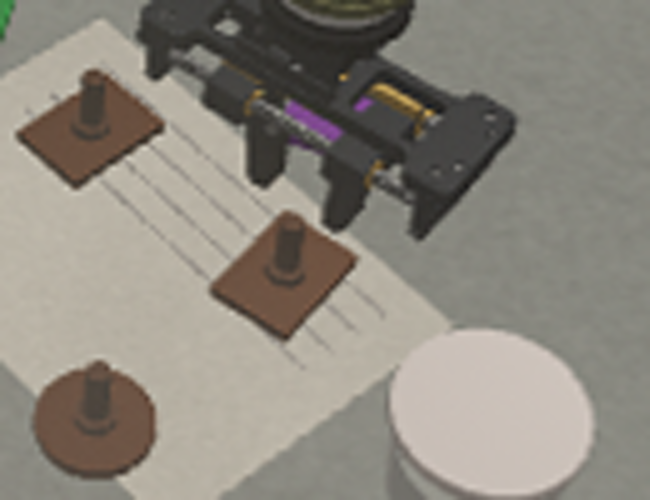

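The jaws straddle the stud, with the fingers at (265,175) and (340,215) and the stud top at (290,215). I'll descend and grip.

Call:
{"fn": "jog_arm", "kwargs": {"steps": [{"offset":[0,0,0.025],"delta_rot":[0,0,0],"jaw":0.4},{"offset":[0,0,0.051],"delta_rot":[0,0,0],"jaw":0.4},{"offset":[0,0,0.051],"delta_rot":[0,0,0],"jaw":0.4},{"offset":[0,0,0.051],"delta_rot":[0,0,0],"jaw":0.4},{"offset":[0,0,0.051],"delta_rot":[0,0,0],"jaw":0},{"offset":[0,0,0.051],"delta_rot":[0,0,0],"jaw":0},{"offset":[0,0,0.051],"delta_rot":[0,0,0],"jaw":0},{"offset":[0,0,0.051],"delta_rot":[0,0,0],"jaw":0}], "grip_force": 30}}

```text
time: 1.97
tool_pos: [0.4375, 0.2826, 0.0443]
eef_rot: [[-0.956, -0.294, 0.002], [-0.294, 0.956, 0.001], [-0.002, -0.0, -1.0]]
force: [-0.5, -0.2, 7.8]
width: 0.0132
grip_force: 30.0
```

Call:
{"fn": "jog_arm", "kwargs": {"steps": [{"offset":[0,0,-0.01],"delta_rot":[0,0,0],"jaw":0},{"offset":[0,0,-0.035],"delta_rot":[0,0,0],"jaw":0},{"offset":[0,0,-0.065],"delta_rot":[0,0,0],"jaw":0},{"offset":[-0.001,-0.02,-0.09],"delta_rot":[0,0,1],"jaw":0},{"offset":[-0.002,-0.05,-0.11],"delta_rot":[0,0,3],"jaw":0},{"offset":[-0.003,-0.085,-0.12],"delta_rot":[0,0,6],"jaw":0},{"offset":[-0.004,-0.122,-0.125],"delta_rot":[0,0,9],"jaw":0},{"offset":[-0.005,-0.16,-0.125],"delta_rot":[0,0,12],"jaw":0}]}}

```text
time: 2.63
tool_pos: [0.4891, 0.1297, 0.1702]
eef_rot: [[-0.996, -0.087, 0.003], [-0.087, 0.996, 0.0], [-0.003, 0.0, -1.0]]
force: [0.8, -0.0, -2.1]
width: 0.0131
grip_force: 30.0
```

```bash
python3 go.py 623 -257.9 168 -4.3
```

```text
t 2.63 at [489.1 129.7 170.2] yaw 5.0 w 13.1 F [ 0.8 -0.  -2.1] q6 -1.63
offset [-0.0996 -0.3978  0.0024] rotz 9.3 tilt [0.0028 0.0003]
```

Call:
{"fn": "jog_arm", "kwargs": {"steps": [{"offset":[-0.009,-0.037,0],"delta_rot":[0,0,1],"jaw":0},{"offset":[-0.018,-0.074,0],"delta_rot":[0,0,2],"jaw":0},{"offset":[-0.028,-0.111,0],"delta_rot":[0,0,3],"jaw":0},{"offset":[-0.037,-0.148,0],"delta_rot":[0,0,4],"jaw":0},{"offset":[-0.046,-0.185,0],"delta_rot":[0,0,5],"jaw":0},{"offset":[-0.056,-0.222,0],"delta_rot":[0,0,6],"jaw":0},{"offset":[-0.065,-0.259,0],"delta_rot":[0,0,7],"jaw":0},{"offset":[-0.074,-0.296,0],"delta_rot":[0,0,8],"jaw":0}]}}

```text
time: 3.3
tool_pos: [0.5888, -0.159, 0.1687]
eef_rot: [[-0.999, 0.052, -0.0], [0.052, 0.999, 0.0], [0.0, 0.0, -1.0]]
force: [0.6, 0.4, -2.8]
width: 0.0128
grip_force: 30.0
```

```bash
python3 go.py 623 -257.9 150 -4.3
```

```text
t 3.3 at [ 588.8 -159.   168.7] yaw -3.0 w 12.8 F [ 0.6  0.4 -2.8] q6 -1.98
offset [-0.0393 -0.097   0.0187] rotz 1.3 tilt [-0.0002  0.0003]
```

Call:
{"fn": "jog_arm", "kwargs": {"steps": [{"offset":[-0.014,-0.034,0.0],"delta_rot":[0,0,0.5],"jaw":0},{"offset":[-0.027,-0.066,0.005],"delta_rot":[0,0,1],"jaw":0},{"offset":[-0.036,-0.088,0.015],"delta_rot":[0,0,1.3],"jaw":0},{"offset":[-0.0393,-0.097,0.0187],"delta_rot":[0,0,1.3],"jaw":0},{"offset":[-0.0393,-0.097,0.0187],"delta_rot":[0,0,1.3],"jaw":0},{"offset":[-0.0393,-0.097,0.0187],"delta_rot":[0,0,1.3],"jaw":0}]}}

```text
time: 3.8
tool_pos: [0.6227, -0.2553, 0.1494]
eef_rot: [[-0.997, 0.073, -0.001], [0.073, 0.997, 0.001], [0.001, 0.001, -1.0]]
force: [0.2, 1.2, -2.6]
width: 0.0131
grip_force: 30.0
```

```bash
python3 go.py 623 -257.9 94.5 -4.3
```

```text
t 3.8 at [ 622.7 -255.3  149.4] yaw -4.2 w 13.1 F [ 0.2  1.2 -2.6] q6 -2.06
offset [-0.0005 -0.0026  0.0549] rotz 0.1 tilt [-0.0009  0.0011]
```

Call:
{"fn": "jog_arm", "kwargs": {"steps": [{"offset":[-0.0005,-0.0015,0.015],"delta_rot":[0,0,0],"jaw":0},{"offset":[-0.0005,-0.0015,0.035],"delta_rot":[0,0,0],"jaw":0},{"offset":[-0.0005,-0.0015,0.047],"delta_rot":[0,0,0],"jaw":0},{"offset":[-0.0005,-0.0015,0.05],"delta_rot":[0,0,0],"jaw":0},{"offset":[-0.0005,-0.0015,0.05],"delta_rot":[0,0,0],"jaw":0}]}}

```text
time: 4.22
tool_pos: [0.6233, -0.2565, 0.0992]
eef_rot: [[-0.997, 0.072, -0.001], [0.072, 0.997, 0.001], [0.001, 0.001, -1.0]]
force: [0.0, -0.7, -2.4]
width: 0.0129
grip_force: 30.0
```

```bash
python3 go.py 623 -257.9 94.5 -4.3
python3 - <<'E'
from h import *
im=grab_frame("scene")
cv2.imwrite("pics/p3.png",cv2.resize(im[120:220,100:220,::-1],None,fx=6,fy=6,interpolation=cv2.INTER_CUBIC))
E
```

```text
t 4.22 at [ 623.3 -256.5   99.2] yaw -4.1 w 12.9 F [ 0.  -0.7 -2.4] q6 -2.06
offset [ 0.0002 -0.0014  0.0047] rotz 0.2 tilt [-0.0012  0.0009]
```

View pics/p3.png

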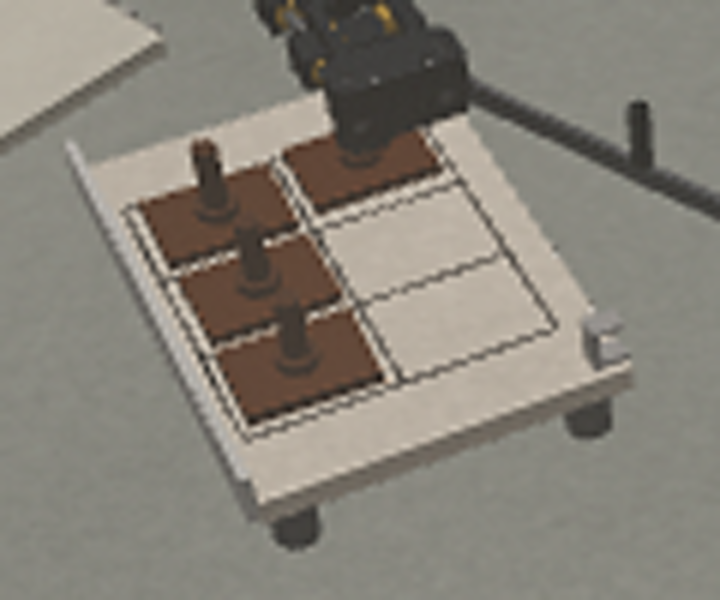

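The plate at (360,165) sits inside field0, parallel to the ruled lines. I'll lower it and release.

Call:
{"fn": "jog_arm", "kwargs": {"steps": [{"offset":[0,-0.001,0.002],"delta_rot":[0,0,0],"jaw":0},{"offset":[0,-0.001,0.0045],"delta_rot":[0,0,0],"jaw":0},{"offset":[0,-0.001,0.005],"delta_rot":[0,0,0],"jaw":0},{"offset":[0,-0.001,0.005],"delta_rot":[0,0,0],"jaw":0},{"offset":[0,-0.001,0.005],"delta_rot":[0,0,0],"jaw":0}]}}

```text
time: 4.68
tool_pos: [0.6235, -0.2588, 0.0946]
eef_rot: [[-0.997, 0.073, 0.0], [0.073, 0.997, -0.0], [-0.0, -0.0, -1.0]]
force: [-0.0, -0.2, -3.7]
width: 0.0126
grip_force: 30.0
```

Call:
{"fn": "jog_arm", "kwargs": {"steps": [{"offset":[0,0,0.001],"delta_rot":[0,0,0],"jaw":0},{"offset":[0,0,0.002],"delta_rot":[0,0,0],"jaw":0},{"offset":[0,0,0.002],"delta_rot":[0,0,0],"jaw":0}]}}

```text
time: 4.93
tool_pos: [0.6235, -0.2587, 0.0943]
eef_rot: [[-0.997, 0.073, 0.001], [0.073, 0.997, -0.001], [-0.001, -0.001, -1.0]]
force: [-5.4, 2.0, 9.7]
width: 0.013
grip_force: 30.0
```

Call:
{"fn": "jog_arm", "kwargs": {"steps": [{"offset":[0,0,0.0],"delta_rot":[0,0,0],"jaw":0.3},{"offset":[0,0,0.0],"delta_rot":[0,0,0],"jaw":0.3},{"offset":[0,0,0.0],"delta_rot":[0,0,0],"jaw":0.3},{"offset":[0,0,-0.02],"delta_rot":[0,0,0],"jaw":0.3},{"offset":[0,0,-0.055],"delta_rot":[0,0,0],"jaw":0.3},{"offset":[0,0.03,-0.07],"delta_rot":[0,0,-1],"jaw":0.3},{"offset":[0.02,0.067,-0.07],"delta_rot":[0,0,-3],"jaw":0.3},{"offset":[0.035,0.105,-0.07],"delta_rot":[0,0,-5],"jaw":0.3}]}}

```text
time: 5.6
tool_pos: [0.5959, -0.151, 0.1631]
eef_rot: [[-1.0, -0.014, 0.002], [-0.014, 1.0, -0.001], [-0.002, -0.001, -1.0]]
force: [0.7, 0.7, -0.7]
width: 0.0266
grip_force: 0.0
```

```bash
python3 go.py 469.5 133.6 95 8
```

```text
t 5.6 at [ 595.9 -151.   163.1] yaw 0.8 w 26.6 F [ 0.7  0.7 -0.7] q6 -2.03
offset [0.1225 0.2864 0.0675] rotz -7.2 tilt [ 0.0022 -0.001 ]
```

Call:
{"fn": "jog_arm", "kwargs": {"steps": [{"offset":[0.1225,0.2864,0.0],"delta_rot":[0,0,-7.2],"jaw":0.35},{"offset":[0.1225,0.2864,0.0],"delta_rot":[0,0,-7.2],"jaw":0.35},{"offset":[0.1225,0.2864,0.0],"delta_rot":[0,0,-7.2],"jaw":0.35},{"offset":[0.1225,0.2864,0.0],"delta_rot":[0,0,-7.2],"jaw":0.35},{"offset":[0.1225,0.2864,0.0],"delta_rot":[0,0,-7.2],"jaw":0.35},{"offset":[0.1225,0.2864,0.0],"delta_rot":[0,0,-7.2],"jaw":0.35},{"offset":[0.1225,0.2864,0.02],"delta_rot":[0,0,-7.2],"jaw":0.35},{"offset":[0.1225,0.2864,0.05],"delta_rot":[0,0,-7.2],"jaw":0.35}]}}

```text
time: 6.27
tool_pos: [0.4703, 0.1357, 0.1166]
eef_rot: [[-0.99, -0.141, 0.009], [-0.141, 0.99, 0.001], [-0.009, -0.0, -1.0]]
force: [1.5, -0.0, 0.2]
width: 0.0307
grip_force: 0.0
```

```bash
python3 go.py 469.5 133.6 95 8
```

```text
t 6.27 at [470.3 135.7 116.6] yaw 8.1 w 30.7 F [ 1.5 -0.   0.2] q6 -1.67
offset [ 0.0012 -0.002   0.0216] rotz 0.1 tilt [0.0086 0.0009]
```

Call:
{"fn": "jog_arm", "kwargs": {"steps": [{"offset":[0,0,0.02],"delta_rot":[0,0,0],"jaw":0.35},{"offset":[0,0,0.045],"delta_rot":[0,0,0],"jaw":0.35},{"offset":[0,0,0.0685],"delta_rot":[0,0,0],"jaw":0.35},{"offset":[0,0,0.0685],"delta_rot":[0,0,0],"jaw":0.35},{"offset":[0,0,0.0685],"delta_rot":[0,0,0],"jaw":0},{"offset":[0,0,0.0685],"delta_rot":[0,0,0],"jaw":0},{"offset":[0,0,0.0685],"delta_rot":[0,0,0],"jaw":0},{"offset":[0,0,0.0685],"delta_rot":[0,0,0],"jaw":0}]}}

```text
time: 6.93
tool_pos: [0.4707, 0.1327, 0.0463]
eef_rot: [[-0.99, -0.139, 0.003], [-0.139, 0.99, 0.0], [-0.003, -0.0, -1.0]]
force: [0.5, 1.2, 2.6]
width: 0.013
grip_force: 30.0
```

```bash
python3 go.py 627.8 -194.1 168 -4.3
```

```text
t 6.93 at [470.7 132.7  46.3] yaw 8.0 w 13.0 F [0.5 1.2 2.6] q6 -1.68
offset [-0.1105 -0.3454 -0.1214] rotz 12.3 tilt [0.0026 0.0002]
```

Call:
{"fn": "jog_arm", "kwargs": {"steps": [{"offset":[0,0,-0.01],"delta_rot":[0,0,0],"jaw":0},{"offset":[0,0,-0.035],"delta_rot":[0,0,0],"jaw":0},{"offset":[-0.001,-0.005,-0.065],"delta_rot":[0,0,0],"jaw":0},{"offset":[-0.009,-0.027,-0.09],"delta_rot":[0,0,1],"jaw":0},{"offset":[-0.018,-0.056,-0.11],"delta_rot":[0,0,2],"jaw":0},{"offset":[-0.03,-0.09,-0.12],"delta_rot":[0,0,3.5],"jaw":0},{"offset":[-0.042,-0.126,-0.121],"delta_rot":[0,0,5],"jaw":0},{"offset":[-0.053,-0.162,-0.121],"delta_rot":[0,0,6.5],"jaw":0}]}}

```text
time: 7.6
tool_pos: [0.5457, -0.0221, 0.1678]
eef_rot: [[-1.0, -0.025, 0.003], [-0.025, 1.0, -0.001], [-0.003, -0.001, -1.0]]
force: [0.2, 0.8, -3.2]
width: 0.0131
grip_force: 30.0
```

Call:
{"fn": "jog_arm", "kwargs": {"steps": [{"offset":[-0.008,-0.037,0],"delta_rot":[0,0,1.5],"jaw":0},{"offset":[-0.015,-0.073,0],"delta_rot":[0,0,3],"jaw":0},{"offset":[-0.022,-0.109,0],"delta_rot":[0,0,4],"jaw":0},{"offset":[-0.028,-0.14,0],"delta_rot":[0,0,5],"jaw":0},{"offset":[-0.033,-0.165,0],"delta_rot":[0,0,5.8],"jaw":0},{"offset":[-0.036,-0.18,0.01],"delta_rot":[0,0,5.8],"jaw":0},{"offset":[-0.036,-0.18,0.018],"delta_rot":[0,0,5.8],"jaw":0}]}}

```text
time: 8.18
tool_pos: [0.5858, -0.2022, 0.1473]
eef_rot: [[-0.997, 0.077, 0.001], [0.077, 0.997, -0.001], [-0.001, -0.001, -1.0]]
force: [-0.2, 0.7, -4.0]
width: 0.0129
grip_force: 30.0
```

```bash
python3 go.py 629 -194.1 98 -4.3
```

```text
t 8.18 at [ 585.8 -202.2  147.3] yaw -4.4 w 12.9 F [-0.2  0.7 -4. ] q6 -2.02
offset [-0.0424  0.0114  0.0493] rotz -0.1 tilt [ 0.0007 -0.001 ]
```

Call:
{"fn": "jog_arm", "kwargs": {"steps": [{"offset":[-0.025,0.007,0],"delta_rot":[0,0,0],"jaw":0},{"offset":[-0.042,0.0114,0],"delta_rot":[0,0,0],"jaw":0},{"offset":[-0.0424,0.0114,0.015],"delta_rot":[0,0,0],"jaw":0},{"offset":[-0.0424,0.0114,0.035],"delta_rot":[0,0,0],"jaw":0},{"offset":[-0.0424,0.0114,0.046],"delta_rot":[0,0,0],"jaw":0},{"offset":[-0.0424,0.0114,0.046],"delta_rot":[0,0,0],"jaw":0},{"offset":[-0.0424,0.0114,0.046],"delta_rot":[0,0,0],"jaw":0}]}}

```text
time: 8.77
tool_pos: [0.6286, -0.1905, 0.1017]
eef_rot: [[-0.997, 0.074, -0.001], [0.074, 0.997, 0.001], [0.001, 0.001, -1.0]]
force: [-0.3, -1.1, -1.6]
width: 0.0129
grip_force: 30.0
```

```bash
python3 go.py 629 -194.1 96 -4.3
```

```text
t 8.77 at [ 628.6 -190.5  101.7] yaw -4.3 w 12.9 F [-0.3 -1.1 -1.6] q6 -1.97
offset [-0.0007 -0.0036  0.0057] rotz 0.0 tilt [-0.0014  0.0008]
```

Call:
{"fn": "jog_arm", "kwargs": {"steps": [{"offset":[-0.0005,-0.003,0.002],"delta_rot":[0,0,0],"jaw":0},{"offset":[-0.0005,-0.003,0.004],"delta_rot":[0,0,0],"jaw":0},{"offset":[-0.0005,-0.003,0.0055],"delta_rot":[0,0,0],"jaw":0},{"offset":[-0.0005,-0.003,0.0065],"delta_rot":[0,0,0],"jaw":0},{"offset":[-0.0005,-0.003,0.0065],"delta_rot":[0,0,0],"jaw":0}]}}

```text
time: 9.18
tool_pos: [0.6292, -0.1944, 0.0963]
eef_rot: [[-0.997, 0.075, 0.001], [0.075, 0.997, -0.001], [-0.001, -0.0, -1.0]]
force: [-2.4, 0.9, 1.7]
width: 0.013
grip_force: 30.0
```

```bash
python3 go.py 629 -194.1 96 -4.3
```

```text
t 9.18 at [ 629.2 -194.4   96.3] yaw -4.3 w 13.0 F [-2.4  0.9  1.7] q6 -1.97
offset [0.0002 0.0003 0.0003] rotz -0.0 tilt [ 0.0007 -0.0005]
```

Call:
{"fn": "jog_arm", "kwargs": {"steps": [{"offset":[0,0,0.0005],"delta_rot":[0,0,0],"jaw":0},{"offset":[0,0,0.0005],"delta_rot":[0,0,0],"jaw":0.3},{"offset":[0,0,0.0005],"delta_rot":[0,0,0],"jaw":0.3},{"offset":[0,0,0.0],"delta_rot":[0,0,0],"jaw":0.3},{"offset":[0,0,-0.02],"delta_rot":[0,0,0],"jaw":0.3},{"offset":[0,0,-0.055],"delta_rot":[0,0,0],"jaw":0.3},{"offset":[0,0.025,-0.07],"delta_rot":[0,0,-3],"jaw":0.35},{"offset":[0.01,0.065,-0.07],"delta_rot":[0,0,-7],"jaw":0.35}]}}

```text
time: 9.85
tool_pos: [0.6262, -0.1315, 0.1694]
eef_rot: [[-0.999, -0.045, 0.008], [-0.045, 0.999, -0.004], [-0.008, -0.004, -1.0]]
force: [0.5, 0.3, -0.5]
width: 0.0308
grip_force: 0.0
```

```bash
python3 go.py 581 129.6 95 16.5
```

```text
t 9.85 at [ 626.2 -131.5  169.4] yaw 2.6 w 30.8 F [ 0.5  0.3 -0.5] q6 -2.01
offset [0.0339 0.2632 0.073 ] rotz -13.9 tilt [ 0.008  -0.0038]
```

Call:
{"fn": "jog_arm", "kwargs": {"steps": [{"offset":[0.034,0.263,0.0],"delta_rot":[0,0,-14],"jaw":0.35},{"offset":[0.034,0.263,0.0],"delta_rot":[0,0,-14],"jaw":0.35},{"offset":[0.034,0.263,0.0],"delta_rot":[0,0,-14],"jaw":0.35},{"offset":[0.034,0.263,0.0],"delta_rot":[0,0,-14],"jaw":0.35},{"offset":[0.034,0.263,0.0],"delta_rot":[0,0,-14],"jaw":0.35},{"offset":[0.034,0.263,0.0],"delta_rot":[0,0,-14],"jaw":0.35},{"offset":[0.034,0.263,0.03],"delta_rot":[0,0,-14],"jaw":0.35},{"offset":[0.034,0.263,0.06],"delta_rot":[0,0,-14],"jaw":0.35}]}}

```text
time: 10.52
tool_pos: [0.5776, 0.1363, 0.1064]
eef_rot: [[-0.956, -0.292, 0.005], [-0.292, 0.956, 0.001], [-0.005, -0.001, -1.0]]
force: [0.7, -0.3, -0.6]
width: 0.0307
grip_force: 0.0
```

```bash
python3 go.py 581 129.6 46 16.5;  python3 - <<'E'
from h import *
for n in("scene","top"):
    im=grab_frame(n);cv2.imwrite(f"pics/mid_{n}.png",im[:,:,::-1])
im=cv2.imread("pics/mid_scene.png")
cv2.imwrite("pics/p4.png",cv2.resize(im[120:260,80:280],None,fx=4,fy=4,interpolation=cv2.INTER_CUBIC))
E
```

```text
t 10.52 at [577.6 136.3 106.4] yaw 17.0 w 30.7 F [ 0.7 -0.3 -0.6] q6 -1.83
offset [-0.0011 -0.0074  0.0604] rotz 0.5 tilt [0.0045 0.0008]
```

View pics/p4.png

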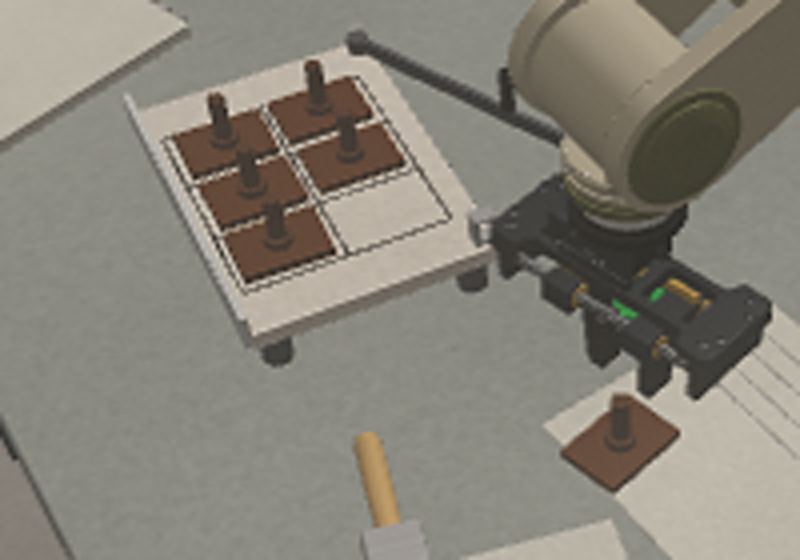

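Field0 and field1 are filled, with the plates at (318,100) and (350,155), square to their neighbours. The jaws are up from the third plate, whose stud is at (620,420).

Call:
{"fn": "jog_arm", "kwargs": {"steps": [{"offset":[-0.001,-0.0065,0.015],"delta_rot":[0,0,0.5],"jaw":0.35},{"offset":[-0.001,-0.0065,0.015],"delta_rot":[0,0,0.5],"jaw":0.35},{"offset":[-0.001,-0.0065,0.015],"delta_rot":[0,0,0.5],"jaw":0.35}]}}

```text
time: 10.87
tool_pos: [0.5811, 0.1257, 0.0915]
eef_rot: [[-0.961, -0.278, 0.0], [-0.278, 0.961, -0.0], [-0.0, -0.0, -1.0]]
force: [-0.5, -0.0, 1.0]
width: 0.0306
grip_force: 0.0
```

```bash
python3 go.py 581 129.6 45 16.5
```

```text
t 10.87 at [581.1 125.7  91.5] yaw 16.1 w 30.6 F [-0.5 -0.   1. ] q6 -1.84
offset [-0.001   0.0038  0.0465] rotz -0.4 tilt [ 0.0005 -0.    ]
```

Call:
{"fn": "jog_arm", "kwargs": {"steps": [{"offset":[-0.001,0.003,0.02],"delta_rot":[0,0,0],"jaw":0.35},{"offset":[-0.001,0.003,0.046],"delta_rot":[0,0,0],"jaw":0.35},{"offset":[-0.001,0.003,0.046],"delta_rot":[0,0,0],"jaw":0.35},{"offset":[-0.001,0.003,0.046],"delta_rot":[0,0,0],"jaw":0.35},{"offset":[-0.001,0.003,0.046],"delta_rot":[0,0,0],"jaw":0},{"offset":[-0.001,0.003,0.046],"delta_rot":[0,0,0],"jaw":0},{"offset":[-0.001,0.003,0.046],"delta_rot":[0,0,0],"jaw":0},{"offset":[-0.001,0.003,0.046],"delta_rot":[0,0,0],"jaw":0}]}}

```text
time: 11.53
tool_pos: [0.5813, 0.1298, 0.0462]
eef_rot: [[-0.96, -0.279, 0.003], [-0.279, 0.96, 0.0], [-0.003, -0.0, -1.0]]
force: [-1.9, 1.0, 6.7]
width: 0.0129
grip_force: 30.0
```

```bash
python3 go.py 632.6 -130.3 168 -4.3
```

```text
t 11.53 at [581.3 129.8  46.2] yaw 16.2 w 12.9 F [-1.9  1.   6.7] q6 -1.83
offset [ 0.023  -0.2641 -0.1217] rotz 20.5 tilt [0.0026 0.0004]
```

Call:
{"fn": "jog_arm", "kwargs": {"steps": [{"offset":[0,0,-0.01],"delta_rot":[0,0,0],"jaw":0},{"offset":[0,0,-0.035],"delta_rot":[0,0,0],"jaw":0},{"offset":[0.001,-0.005,-0.065],"delta_rot":[0,0,1],"jaw":0},{"offset":[0.003,-0.03,-0.09],"delta_rot":[0,0,3],"jaw":0},{"offset":[0.005,-0.06,-0.11],"delta_rot":[0,0,6],"jaw":0},{"offset":[0.008,-0.095,-0.12],"delta_rot":[0,0,9],"jaw":0},{"offset":[0.011,-0.13,-0.121],"delta_rot":[0,0,12],"jaw":0},{"offset":[0.014,-0.166,-0.121],"delta_rot":[0,0,15],"jaw":0}]}}

```text
time: 12.2
tool_pos: [0.6136, -0.0351, 0.1674]
eef_rot: [[-1.0, -0.019, 0.002], [-0.019, 1.0, -0.001], [-0.002, -0.001, -1.0]]
force: [1.2, 0.2, -3.7]
width: 0.0126
grip_force: 30.0
```

```bash
python3 go.py 632.6 -130.3 150 -4.3
```

```text
t 12.2 at [613.6 -35.1 167.4] yaw 1.1 w 12.6 F [ 1.2  0.2 -3.7] q6 -1.84
offset [-0.0172 -0.0956  0.0175] rotz 5.4 tilt [ 0.0017 -0.0005]
```

Call:
{"fn": "jog_arm", "kwargs": {"steps": [{"offset":[-0.006,-0.034,0.0],"delta_rot":[0,0,2],"jaw":0},{"offset":[-0.012,-0.065,0.0],"delta_rot":[0,0,4],"jaw":0},{"offset":[-0.016,-0.087,0.01],"delta_rot":[0,0,5],"jaw":0},{"offset":[-0.017,-0.094,0.03],"delta_rot":[0,0,5],"jaw":0},{"offset":[-0.017,-0.094,0.05],"delta_rot":[0,0,5],"jaw":0},{"offset":[-0.017,-0.094,0.064],"delta_rot":[0,0,5],"jaw":0},{"offset":[-0.017,-0.094,0.065],"delta_rot":[0,0,5],"jaw":0},{"offset":[-0.017,-0.094,0.065],"delta_rot":[0,0,5],"jaw":0}]}}

```text
time: 12.87
tool_pos: [0.6322, -0.1273, 0.1006]
eef_rot: [[-0.998, 0.066, -0.001], [0.066, 0.998, 0.0], [0.001, 0.0, -1.0]]
force: [0.5, 0.0, -2.3]
width: 0.0129
grip_force: 30.0
```

```bash
python3 go.py 632.6 -130.3 96 -4.3
```

```text
t 12.87 at [ 632.2 -127.3  100.6] yaw -3.8 w 12.9 F [ 0.5  0.  -2.3] q6 -1.89
offset [-0.0006 -0.003   0.0046] rotz 0.5 tilt [-0.0014  0.0004]
```

Call:
{"fn": "jog_arm", "kwargs": {"steps": [{"offset":[-0.0005,-0.003,0.001],"delta_rot":[0,0,0.5],"jaw":0},{"offset":[-0.0005,-0.003,0.003],"delta_rot":[0,0,0.5],"jaw":0},{"offset":[-0.0005,-0.003,0.005],"delta_rot":[0,0,0.5],"jaw":0},{"offset":[-0.0005,-0.003,0.0055],"delta_rot":[0,0,0.5],"jaw":0},{"offset":[-0.0005,-0.003,0.0055],"delta_rot":[0,0,0.5],"jaw":0}]}}

```text
time: 13.28
tool_pos: [0.6331, -0.1307, 0.0962]
eef_rot: [[-0.997, 0.075, 0.002], [0.075, 0.997, -0.001], [-0.002, -0.001, -1.0]]
force: [-1.4, -1.4, 4.6]
width: 0.0133
grip_force: 30.0
```

```bash
python3 go.py 632.6 -130.3 96 -4.3
```

```text
t 13.28 at [ 633.1 -130.7   96.2] yaw -4.3 w 13.3 F [-1.4 -1.4  4.6] q6 -1.88
offset [0.0006 0.0003 0.0002] rotz -0.0 tilt [ 0.0016 -0.0011]
```

Call:
{"fn": "jog_arm", "kwargs": {"steps": [{"offset":[0,0,0],"delta_rot":[0,0,0],"jaw":0.3},{"offset":[0,0,0],"delta_rot":[0,0,0],"jaw":0.3},{"offset":[0,0,0],"delta_rot":[0,0,0],"jaw":0.3},{"offset":[0,0,-0.02],"delta_rot":[0,0,0],"jaw":0.3},{"offset":[0,0,-0.055],"delta_rot":[0,0,0],"jaw":0.3},{"offset":[0.02,0,-0.08],"delta_rot":[0,0,0],"jaw":0.3},{"offset":[0.055,0,-0.09],"delta_rot":[0,0,0],"jaw":0},{"offset":[0.095,0,-0.09],"delta_rot":[0,0,0],"jaw":0}]}}

```text
time: 13.95
tool_pos: [0.5385, -0.1234, 0.1872]
eef_rot: [[-0.997, 0.074, 0.005], [0.074, 0.997, -0.002], [-0.005, -0.002, -1.0]]
force: [0.2, -1.4, 1.0]
width: 0.0151
grip_force: 0.0
```

Call:
{"fn": "jog_arm", "kwargs": {"steps": [{"offset":[0.04,0,0],"delta_rot":[0,0,0],"jaw":0},{"offset":[0.08,0,0],"delta_rot":[0,0,0],"jaw":0},{"offset":[0.12,0,0],"delta_rot":[0,0,0],"jaw":0},{"offset":[0.14,0,0],"delta_rot":[0,0,0],"jaw":0},{"offset":[0.14,0,0],"delta_rot":[0,0,0],"jaw":0}]}}

```text
time: 14.37
tool_pos: [0.3951, -0.1116, 0.1852]
eef_rot: [[-0.997, 0.076, -0.002], [0.076, 0.997, 0.001], [0.002, 0.001, -1.0]]
force: [0.6, 0.0, 0.5]
width: 0.0004
grip_force: 0.0
```

```bash
python3 go.py 400 -150 80 -4.3
python3 - <<'E'
from h import *
for n in("scene","top"):
    im=grab_frame(n);cv2.imwrite(f"pics/fin_{n}.png",im[:,:,::-1])
    for r in rects(n,im): print(n,*r)
im=cv2.imread("pics/fin_scene.png")
cv2.imwrite("pics/p5.png",cv2.resize(im[110:220,90:250],None,fx=5,fy=5,interpolation=cv2.INTER_CUBIC))
E
```

```text
t 14.37 at [ 395.1 -111.6  185.2] yaw -4.4 w 0.4 F [0.6 0.  0.5] q6 -2.06
offset [-0.008  -0.038   0.1052] rotz -0.1 tilt [-0.0016  0.0008]
scene [269. 274.] 581.8 303.8 63 62 57.6
scene [175. 171.] 632.7 -127.7 72 55 -5.4
scene [167. 158.] 628.9 -192.5 71 54 -4.5
scene [142. 166.] 710.6 -196.0 183 73 84.5
scene [159. 147.] 625.1 -259.0 73 50 -4.4
top [166. 186.] 584.1 302.2 59 59 -61.7
top [381. 170.] 626.2 -262.3 71 48 -2.5
top [356. 168.] 630.1 -196.9 70 49 -5.0
top [332. 166.] 634.4 -133.0 71 48 -4.9
top [381. 140.] 706.8 -264.3 69 49 -5.5
top [357. 138.] 711.3 -200.0 69 46 -2.1
top [333. 135.] 718.0 -138.5 70 49 -6.0
```

View pics/p5.png

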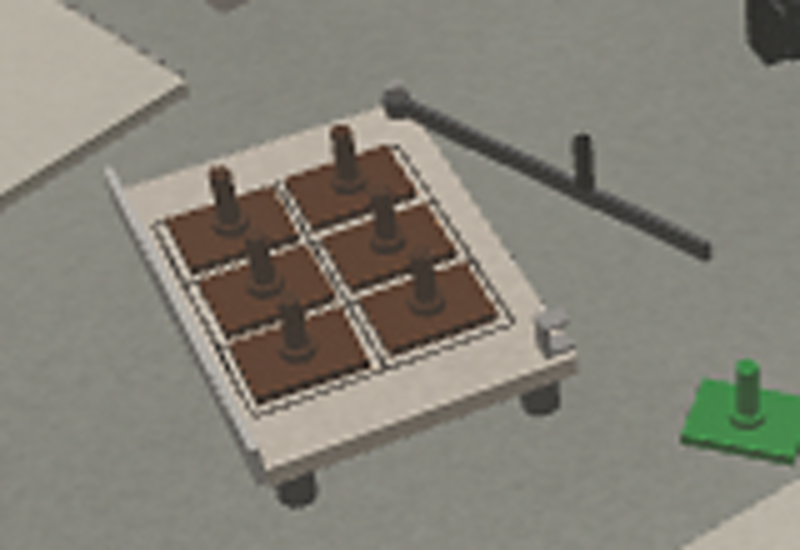

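All six plates sit square inside their fields, within about 4 mm of centre, and the back row is unmoved. The keeper is open, with its knob at (583,165) and the catch at (552,330). I'll close it by pushing the knob with the shut fingers.

Call:
{"fn": "jog_arm", "kwargs": {"steps": [{"offset":[-0.02,-0.02,0.02],"delta_rot":[0,0,0],"jaw":0},{"offset":[-0.04,-0.04,0.05],"delta_rot":[0,0,0],"jaw":0},{"offset":[-0.055,-0.046,0.08],"delta_rot":[0,0,0],"jaw":0},{"offset":[-0.0586,-0.046,0.089],"delta_rot":[0,0,0],"jaw":0},{"offset":[-0.0586,-0.046,0.089],"delta_rot":[0,0,0],"jaw":0},{"offset":[-0.0586,-0.046,0.089],"delta_rot":[0,0,0],"jaw":0}]}}

```text
time: 14.97
tool_pos: [0.4536, -0.1625, 0.0962]
eef_rot: [[-0.997, 0.074, -0.001], [0.074, 0.997, 0.001], [0.001, 0.001, -1.0]]
force: [-0.1, -0.0, 0.5]
width: 0.0003
grip_force: 0.0
```

```bash
python3 go.py 560 -160 96 -4.3
python3 - <<'E'
from h import *
im=grab_frame("scene")
cv2.imwrite("pics/p6.png",cv2.resize(im[100:220,90:280,::-1],None,fx=4,fy=4,interpolation=cv2.INTER_CUBIC))
E
```

```text
t 14.97 at [ 453.6 -162.5   96.2] yaw -4.3 w 0.3 F [-0.1 -0.   0.5] q6 -2.09
offset [-0.1059  0.0103  0.0002] rotz 0.0 tilt [-0.0009  0.0006]
```

View pics/p6.png

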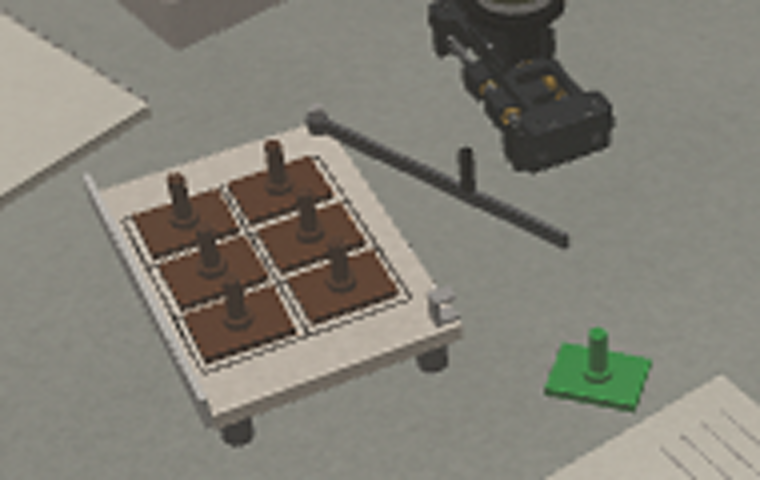

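The gripper is in front of the knob, which is at (467,170), and clear of the bar. I'll push slowly.

Call:
{"fn": "jog_arm", "kwargs": {"steps": [{"offset":[-0.013,0.001,0],"delta_rot":[0,0,0],"jaw":0},{"offset":[-0.025,0.003,0],"delta_rot":[0,0,0],"jaw":0},{"offset":[-0.035,0.004,0],"delta_rot":[0,0,0],"jaw":0},{"offset":[-0.045,0.005,0],"delta_rot":[0,0,0],"jaw":0},{"offset":[-0.055,0.006,0],"delta_rot":[0,0,0],"jaw":0},{"offset":[-0.065,0.007,0],"delta_rot":[0,0,0],"jaw":0},{"offset":[-0.075,0.008,0],"delta_rot":[0,0,0],"jaw":0},{"offset":[-0.085,0.009,0],"delta_rot":[0,0,0],"jaw":0}]}}

```text
time: 15.68
tool_pos: [0.5391, -0.1594, 0.098]
eef_rot: [[-0.997, 0.074, 0.001], [0.074, 0.997, -0.0], [-0.001, -0.0, -1.0]]
force: [-0.8, 0.3, -0.5]
width: 0.0007
grip_force: 0.3
```

Call:
{"fn": "jog_arm", "kwargs": {"steps": [{"offset":[-0.006,0.001,0],"delta_rot":[0,0,0],"jaw":0},{"offset":[-0.011,0.001,0],"delta_rot":[0,0,0],"jaw":0},{"offset":[-0.016,0.001,0],"delta_rot":[0,0,0],"jaw":0},{"offset":[-0.018,0.001,0],"delta_rot":[0,0,0],"jaw":0},{"offset":[-0.018,0.001,0],"delta_rot":[0,0,0],"jaw":0}]}}

```text
time: 16.1
tool_pos: [0.5571, -0.1609, 0.0964]
eef_rot: [[-0.997, 0.075, 0.001], [0.075, 0.997, -0.0], [-0.001, -0.0, -1.0]]
force: [-0.3, -0.8, 0.2]
width: 0.0004
grip_force: 0.0
```

```bash
python3 go.py 560 -160 96 -4.3
python3 - <<'E'
from h import *
im=grab_frame("scene")
cv2.imwrite("pics/p7.png",cv2.resize(im[100:220,90:280,::-1],None,fx=4,fy=4,interpolation=cv2.INTER_CUBIC))
E
```

```text
t 16.1 at [ 557.1 -160.9   96.4] yaw -4.3 w 0.4 F [-0.3 -0.8  0.2] q6 -1.98
offset [-0.0028  0.0011  0.0004] rotz -0.0 tilt [ 0.0006 -0.0004]
```

View pics/p7.png

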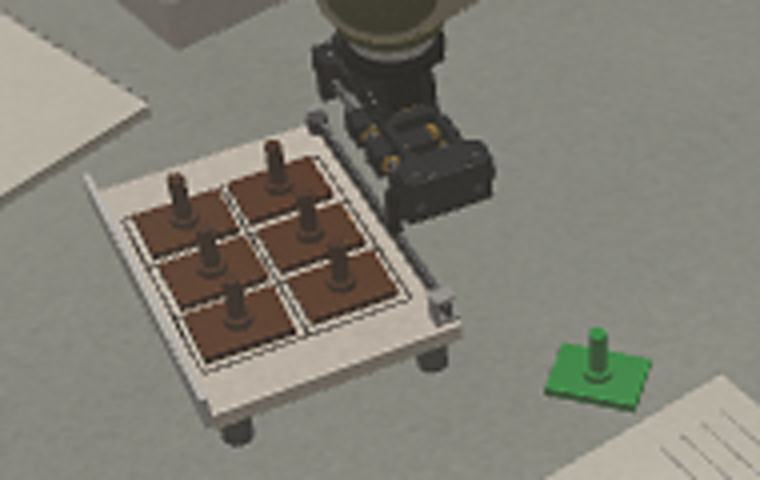

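The bar's end is at the catch, at (440,305). I'll push on gently until the stop gives a reaction force.

Call:
{"fn": "jog_arm", "kwargs": {"steps": [{"offset":[-0.002,0,0],"delta_rot":[0,0,0],"jaw":0},{"offset":[-0.004,0,0],"delta_rot":[0,0,0],"jaw":0},{"offset":[-0.004,0,0],"delta_rot":[0,0,0],"jaw":0},{"offset":[-0.004,0,0],"delta_rot":[0,0,0],"jaw":0}]}}

```text
time: 16.48
tool_pos: [0.5597, -0.1609, 0.096]
eef_rot: [[-0.997, 0.075, -0.003], [0.075, 0.997, 0.001], [0.003, 0.0, -1.0]]
force: [-6.5, 0.4, 3.6]
width: 0.0001
grip_force: 3.2
```

Call:
{"fn": "jog_arm", "kwargs": {"steps": [{"offset":[-0.002,0,0],"delta_rot":[0,0,0],"jaw":0},{"offset":[-0.003,0,0],"delta_rot":[0,0,0],"jaw":0},{"offset":[-0.003,0,0],"delta_rot":[0,0,0],"jaw":0}]}}

```text
time: 16.73
tool_pos: [0.5603, -0.1609, 0.0959]
eef_rot: [[-0.997, 0.074, -0.01], [0.074, 0.997, 0.002], [0.01, 0.001, -1.0]]
force: [-20.4, -0.3, 10.3]
width: 0.0009
grip_force: 9.8
```

Hard stop reached: the force rose to 20 N with only 0.6 mm of travel. I'll back off and check.

Call:
{"fn": "jog_arm", "kwargs": {"steps": [{"offset":[0.004,0,0],"delta_rot":[0,0,0],"jaw":0},{"offset":[0.012,0,0],"delta_rot":[0,0,0],"jaw":0},{"offset":[0.035,0,0],"delta_rot":[0,0,0],"jaw":0},{"offset":[0.07,0,-0.02],"delta_rot":[0,0,0],"jaw":0},{"offset":[0.1,0,-0.05],"delta_rot":[0,0,0],"jaw":0},{"offset":[0.13,0,-0.07],"delta_rot":[0,0,0],"jaw":0},{"offset":[0.14,0,-0.08],"delta_rot":[0,0,0],"jaw":0},{"offset":[0.14,0,-0.08],"delta_rot":[0,0,0],"jaw":0}]}}

```text
time: 17.4
tool_pos: [0.4231, -0.1508, 0.1782]
eef_rot: [[-0.997, 0.076, 0.003], [0.076, 0.997, -0.002], [-0.003, -0.002, -1.0]]
force: [0.2, -0.2, -0.0]
width: 0.0006
grip_force: 0.0
```

Run:
```python
from h import *
im=grab_frame("scene")
for r in rects("scene",im): print(*r)
for r in rects("top",grab_frame("top")): print(*r)
cv2.imwrite("pics/p8.png",cv2.resize(im[110:220,90:230,::-1],None,fx=5,fy=5,interpolation=cv2.INTER_CUBIC))
```

```text
[269. 274.] 581.8 303.8 63 62 57.6
[147. 174.] 713.3 -164.3 119 72 83.7
[136. 155.] 704.9 -262.2 72 50 -4.4
[167. 157.] 628.6 -191.5 184 73 86.7
[166. 186.] 584.0 302.4 60 58 58.6
[381. 170.] 626.4 -262.3 71 48 -2.5
[356. 168.] 630.4 -197.1 70 49 -4.2
[332. 166.] 634.6 -133.0 71 48 -5.4
[381. 140.] 706.7 -264.8 68 49 -5.0
[357. 138.] 711.4 -201.4 69 48 -1.7
[333. 135.] 717.8 -138.2 69 49 -6.0
```

View pics/p8.png

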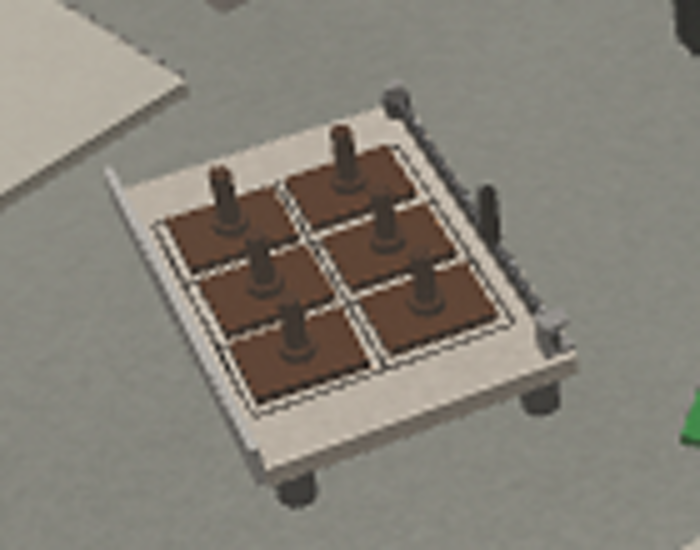

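The bar lies along the front edge with its end in the catch at (550,328), and all the plates are in place. I'm handing in.

```bash
python3 -c "
from plant import manip; print(manip.sign_off())"
```

```text
the job is handed in; nothing more can be done
None
```

The three plates are in the front-row fields, each about 4 mm or less from centre by my camera measurement; the keeper is closed against its hard stop in the catch, and the job is handed in (no verdict was returned).

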